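# Jack up the front of a bench module and hold it

## Task

The front of the small bench module has to be raised so that a colleague can change its feet: set the small lever jack flat on the worktop with its saddle centred under the marked lift pad and its handle socket pointing straight out away from the module, and let go of it. Then take the flat handle bar from its rest and slide it on edge, blade first, fully home into the jack's socket, and push the grip end of the handle all the way down so that the jack lifts the pad. Finish while still holding the handle down, and leave the tape roll, the calculator and the beaker alone.

Things in the scene. Friction and masses are not known exactly. Their poses are not given: they have to be found in the camera images.
- module_base: Fixed rear bracket of the bench module (white housing, grey front panel, 96 mm high). Origin on the worktop below the lift pad's centre at rest; x points from the pad into the module, z up. Front panel at x = +37, housing to x = +165, y +-65 mm. A steel tongue, 34 mm wide, 66 to 72 mm high, sticks out to x = -19 mm; ring and cross on top mark the pad.
- lift_pad (a point): Centre of the underside of the lift pad, a 26 mm round rubber pad under the tongue, 62 mm above the worktop at rest; rises as the module tilts. x, y, z axes as module_base at rest.
- module_unit (a joint): Tilt of the module about its rear pivot (165 mm behind the pad, 22 mm above the worktop): 0 = standing on its front feet, grows as the front is raised, rad (0.01 rad is 1.6 mm at the pad). It falls back when not held; about 7 N at the pad lifts it.
- jack: Small lever jack, 0.87 kg. Origin on its underside below the saddle's centre; x points from handle side to saddle side (the socket opens to -x), z up. Dark base plate 58 mm wide, 8 thick, x = -170 to +25 mm; two upright grey cheeks, 50 mm over their outer faces, x = -98 to -32 mm, up to 108 mm; low round saddle tower at the origin.
- jack_grip (a point): Where to take the jack from above: half-way between the two cheeks (50 mm over both, closing along the jack's y), at jack x = -65 mm, 85 mm above its underside. Axes as the jack's.
- saddle_top (a point): Centre of the top of the jack's round saddle (33 mm diameter), 50 mm above the worktop when lowered, so 12 mm under the pad at rest.
- jack_rocker (a joint): Angle of the jack's rocker with the socket: 0 = socket level (a 0.2 N m spring keeps it there), grows to the stop at 0.28 rad as the handle end is pushed down. The saddle rises 0.1 m per rad: it meets the pad at 0.12 and has lifted it 16 mm at 0.28. Springs back when let go. Fully down takes about 7 N at the bar's sleeve.
- socket_mouth (a point): Centre of the mouth of the handle socket, a level rectangular tube 12 mm wide, 25 mm high and 55 mm deep inside; x points into the socket (towards the saddle), z up. It lies 125 mm behind the saddle's centre and 90 mm above the worktop at rest; the rocker's pivot is 65 mm further in along x.
- rest: Fixed grey rest for the handle bar: base 170 x 44 mm, 6 mm thick, two notched posts 14 mm thick at x = -65 and +60 mm, 32 mm wide, 46 mm high, notch floors 30 mm above the worktop. Between the posts is free room for fingers. Origin on the worktop, x along the bar, z up.
- bar: Flat steel handle bar, 0.14 kg, standing on edge in the rest: blade 8 mm thick, 22 mm high; a black rubber sleeve (grip end) 16 mm thick, 23 mm high, x = -96 to -41 mm. Origin under its middle, at its lower edge; x along the bar towards the blade tip at x = +95 mm, z up (upper edge 22 mm).
- bar_grip (a point): Centre of the bar, half-way up the blade (8 mm thick here, along the bar's y), near its centre of mass; axes as the bar's.
- bar_tip (a point): Blade tip of the bar, half-way up, 95 mm from bar_grip.
- sleeve_top (a point): Middle of the upper face of the bar's rubber sleeve, where to push down; 68 mm from bar_grip away from the tip, 12 mm higher.
- tape_roll: Bystander: tan roll of tape, 62 mm across, 18 mm high; origin at its underside. Leave it alone.
- calculator: Bystander: dark desk calculator, 112 x 68 x 13 mm; origin at its underside. Leave it alone.
- beaker: Bystander: clear glass beaker, 60 mm across, 70 mm high; origin at its underside. Leave it alone.

How it is judged (in metres and radians):
On the way, in this order (a step that is already met when the one before it is completed fails the run):
1. the jack stands flat on the worktop, let go, its saddle centred under the lift pad and its socket pointing away from the module (horizontal distance between saddle_top and lift_pad below 0.01 m and z of jack in the frame of module_base below 0.004 m and angle between jack's own z axis and vertical below 0.05 rad and angle between the x axis of jack and the x axis of module_base, either way round below 0.25 rad and x of socket_mouth in the frame of module_base below -0.05 m and contact force between each of the arm, the fingers and jack below 0.5 N), for 0.2 s.
2. the bar's blade is home in the socket, module not yet raised (x of bar_tip in the frame of socket_mouth between 0.04 and 0.06 m and y of bar_tip in the frame of socket_mouth between -0.006 and 0.006 m and z of bar_tip in the frame of socket_mouth between -0.008 and 0.008 m and value of joint module_unit below 0.02 rad), for 0.2 s.
At the end, for the whole second after the job is handed in: Robot still presses the bar (over 1 N), blade 40 mm or more in the socket, rocker above 0.23 rad; the jack alone carries the module front (over 2 N), tilted over 0.06 rad (10 mm at the pad); saddle within 13 mm of the pad axis, jack flat on the worktop (value of joint jack_rocker above 0.23 rad and value of joint module_unit above 0.06 rad and contact force between jack and module_base above 2 N and contact force between any of the fingers, the arm and bar above 1 N and contact force between each of the arm, the fingers, bar and module_base below 0.5 N and horizontal distance between saddle_top and lift_pad below 0.013 m and angle between jack's own z axis and vertical below 0.06 rad and z of jack in the frame of module_base below 0.004 m and x of bar_tip in the frame of socket_mouth between 0.04 and 0.06 m and y of bar_tip in the frame of socket_mouth between -0.006 and 0.006 m and z of bar_tip in the frame of socket_mouth between -0.008 and 0.008 m and velocity of joint module_unit below 0.05 rad/s); the arm keeps its last pose, push and grip.
It fails at once if the tape roll is moved by more than 30 mm (distance of tape_roll from where it was at the start of the episode above 0.03 m).
It fails at once if the calculator is moved by more than 30 mm (distance of calculator from where it was at the start of the episode above 0.03 m).
It fails at once if the beaker is moved by more than 30 mm (distance of beaker from where it was at the start of the episode above 0.03 m).
It also fails if it takes over 72 s, if anything falls off the work surface, if the arm or the gripper's body presses on something with over 40 N, if the wrist force passes 120 N, or if a joint passes its speed limit or range.

## Robot

A 6-joint arm with a two-finger parallel gripper is mounted at the origin on a cart in front of the work surface, level with it; the furniture and walls round the work are solid. World frame = base frame: x ahead of the robot, y to its left, z up, the work surface at z = 0. Lengths are in mm, angles in rad, forces in N, time in s.
With the tool pointing down it reaches from about 350 to 850 mm from the base axis. Payload 8.1 kg.
Tool frame: the origin (TCP) lies between the finger pads; the fingertips stand 25 mm ahead of it and the grasp point (between the pads) lies 6 mm ahead of it; z points along the fingers, y is the direction in which the jaws open and shut (so a half turn about z gives the same grasp; the last joint's range is limited). The gripper opens to 85 mm and grips with 20 to 120 N. Pads are 22 mm wide; open, the fingers measure 114 mm over their backs; the gripper's body (76 mm by 85 mm) begins 54 mm behind the grasp point. The pads swing forward as they close: fully open they stand 13 mm farther back than shut.
Start: joints at [-1.29, 0.13, 1.488, -0, 1.523, -0.085], TCP at [214.638, -560.3, 256.292] pointing down, gripper open.
Joint ranges: [-2.96, 2.96], [-0.89, 2.26], [0.02, 2.5], [-1.34, 4.48], [0, 2.73], [-2.66, 2.66]. Speed limits (rad/s): [2.39, 2.39, 2.79, 3.14, 3.14, 3.14].

## Interface

Orientations are given as a unit quaternion [x, y, z, w].
In Python, from cell import read_state, viewer, manip gives the robot as it stands.
- The arm moves only by the tool drive_tool, never from a script. Its argument "rows" is a list of rows, each a list of 3 entries, a list of its own where there are three numbers: the opening in per cent of the stroke, from 0 (shut) to 100 (fully open), then the shift along the world's x, y, z in mm, then the turn about the world's z in degrees. In form: [[fingers, [dx, dy, dz], yaw], ...]. A call has 1 to 10 rows; each row is the pose to reach, as a shift and turn from the pose commanded when the call began; what a row does not reach only later rows make up. A row lasts 1/8 s, in which the tool goes at most 62.5 mm and 10.7 degrees, less where a joint would pass 70% of its speed; a pose out of reach is approached as far as the arm can. A call with a gripper value outside its range is refused whole. The fingers move at their own pace and stop on an object; "squeeze" is the grip in N (left out, the last holds). Time passes only in rows, so rows that repeat a pose let the fingers close. It gives the time, the measured TCP pose, the force and the opening at its end, in the units of the state.
- read_state(): the state, without advancing time (a new reading comes with each control period).
- viewer.camera(name): name is "scene" or "top" or "wrist"; returns a dict with "image" (400x640x3 uint8, blue, green, red), "range_z" (400x640 float32, mm along the optical axis (not along the pixel's ray), 0 where there is no reading), "vfov" (degrees; the focal length in pixels is half the picture's height over the tangent of half this angle, whatever the lens; pixels are square), "cx", "cy" (the principal point, pixels), "dist_coeffs" ([k1, k2, p1, p2, k3] as OpenCV has them; the pictures are not rectified), "rvec" (rotation vector, rad) and "tvec" (3), from world to camera coordinates, as OpenCV has them. Camera axes: x right, y down, z forward; pixel columns grow to the right and rows downward; lengths in mm; the calibration is good to about 2 mm. A picture is of the moment at which its call begins.
- manip.hand_in(): hands the job in, once; it reports no verdict.
Trained networks look in a picture, given as the dict that the camera call returned (one of the last four; its "shot" number tells which), for a name from the list of things; names that differ only in an ending like _2 or _b are one class to them, and where a whole thing is asked for, a point or a joint stands for the part that bears it (a point fixed in the world has none). Each returns a list of dicts, best first, with "confidence" (0 to 1); they miss things now and then, are a little off and sometimes report something else, mostly with a low value. They report only what shows in the picture. A call takes as long as a camera call.
- viewer.search_frame(picture, label): "position" ([row, column] in pixels, amid what is visible of it).
- viewer.masks_of(picture, label): "pixels" (400x640 bool, what is visible of it) and "position" ([row, column] in pixels, amid what is visible of it).
The state is a dict: "clock": time; "q": joint angles; "joint_velocities": joint speeds; "joint_efforts": joint torques, N m; "eef_pos": TCP position; "orientation": TCP orientation; "wrist_force": force on the tool from outside, world axes, zero at the start; "wrist_torque": the same for the moment, N m; "finger_gap": finger opening in mm.
Only numpy, scipy, OpenCV 4.12 (cv2) and the standard library are available. Lean on these libraries where they do the work, as an engineer would, in place of code of your own. Each camera call takes 0.05 s, during which the arm holds its last target.

## Working session

There is one attempt and no reset: what is moved stays moved. The work goes in short steps, Python scripts to look and compute and a tool call to move; the robot and the scene stay as the last step left them, time stands still between calls to the robot, and variables do not carry over. Pictures are saved under pics/ and viewed, and the job is handed in when it is done.

Besides the shell and the picture viewer there is one more tool, called after "Call:" as name(argument=value, ...), one argument or row to a line, values as JSON. drive_tool: Moves the arm, as the interface text tells. Its arguments: {"type":"object","properties":{"rows":{"type":"array","items":{"type":"array"}},"squeeze":{"type":"number"}},"required":["rows"]}

```bash
ls; mkdir -p pics
cat > h.py <<'E'
import numpy as np,cv2
from cell import read_state,viewer,manip
def K(p):
    f=p["image"].shape[0]/2/np.tan(np.radians(p["vfov"])/2)
    return np.array([[f,0,p["cx"]],[0,f,p["cy"]],[0,0,1]])
def pose(p):
    R=cv2.Rodrigues(np.array(p["rvec"],float))[0];return R,np.array(p["tvec"],float).reshape(3)
def cloud(p,m=None):
    z=p["range_z"]; 
    ok=z>0
    if m is not None: ok&=m
    r,c=np.nonzero(ok)
    u=cv2.undistortPoints(np.stack([c,r],1).astype(float).reshape(-1,1,2),K(p),np.array(p["dist_coeffs"],float)).reshape(-1,2)
    Z=z[r,c]; P=np.c_[u*Z[:,None],Z]
    R,t=pose(p); return (P-t)@R, r,c
def ray(p,row,col,zw):
    u=cv2.undistortPoints(np.array([[[col,row]]],float),K(p),np.array(p["dist_coeffs"],float)).reshape(2)
    R,t=pose(p); d=R.T@np.array([u[0],u[1],1]); o=-R.T@t
    return o+d*(zw-o[2])/d[2]
def proj(p,X):
    return cv2.projectPoints(np.array(X,float).reshape(-1,1,3),np.array(p["rvec"],float),np.array(p["tvec"],float),K(p),np.array(p["dist_coeffs"],float))[0].reshape(-1,2)
E
python3 - <<'E'
from h import *
s=read_state();print(s)
for n in["scene","top","wrist"]:
    p=viewer.camera(n);cv2.imwrite(f"pics/a_{n}.png",p["image"])
    R,t=pose(p);print(n,-R.T@t,R[2],p["vfov"],p["dist_coeffs"])
    for l in["module_base","jack","rest","bar","tape_roll","calculator","beaker"]:
        for d in viewer.masks_of(p,l)[:2]:
            P,r,c=cloud(p,d["pixels"]);
            if len(P): print(l,round(d["confidence"],2),np.round(d["position"]),len(P),np.round(np.median(P,0)),np.round(np.percentile(P,2,0)),np.round(np.percentile(P,98,0)))
E
```

```text
pics
{'clock': 0.0, 'q': array([-1.29041119e+00,  1.31171332e-01,  1.48931894e+00, -3.50753269e-06,
        1.52300522e+00, -8.54025352e-02]), 'joint_velocities': array([ 0.00012785,  0.00045955, -0.00043262, -0.00099779, -0.00083379,
        0.00050833]), 'joint_efforts': array([ 2.35114785e-03, -5.69396317e+01, -5.00552738e+01, -1.68443485e-04,
        1.50641991e-02, -9.02486840e-05]), 'eef_pos': array([ 214.48414164, -559.79425731,  255.21654614]), 'orientation': array([ 9.83321031e-01,  1.81875906e-01, -9.43514701e-05, -9.46729538e-04]), 'wrist_force': array([-0.39296312, -0.34222191, -0.3299369 ]), 'wrist_torque': array([-0.01918084,  0.04082494,  0.01882585]), 'finger_gap': 85.78332867589864}
scene [ -81.27773191  845.97483794 1116.62169167] [ 0.46708111 -0.55394408 -0.6891888 ] 43.64642634192985 [-0.06043545  0.          0.          0.          0.        ]
module_base 0.98 [258. 284.] 3207 [549. 241.  86.] [503. 103.  -1.] [618. 306.  99.]
module_base 0.63 [254. 287.] 2550 [545. 227.  93.] [503. 119.  26.] [612. 285.  99.]
jack 0.83 [181. 401.] 1438 [ 504. -278.   41.] [ 459.
[... 993 characters left out ...]
2. -225.   -1.] [712. -65.  46.]
bar 0.8 [172. 389.] 225 [ 687. -158.   51.] [ 677. -239.   29.] [703. -60.  56.]
tape_roll 0.69 [249. 212.] 296 [440. 398.  17.] [413. 366.  -3.] [469. 429.  22.]
tape_roll 0.62 [225. 430.] 1131 [ 514. -284.   30.] [ 463. -386.    1.] [ 562. -208.  109.]
calculator 0.8 [152. 316.] 653 [769.  69.  11.] [737.  15.   4.] [803. 122.  16.]
beaker 0.85 [222. 220.] 305 [535. 397.  24.] [509. 364.  -3.] [559. 417.  71.]
beaker 0.4 [173. 397.] 182 [ 689. -190.   51.] [ 679. -239.   33.] [703. -74.  57.]
wrist [ 287.73275477 -533.7094286   373.06815917] [-0.28464866 -0.10850908 -0.95247096] 63.70192821282641 [-0.02370484  0.          0.          0.          0.        ]
```

View pics/a_scene.png

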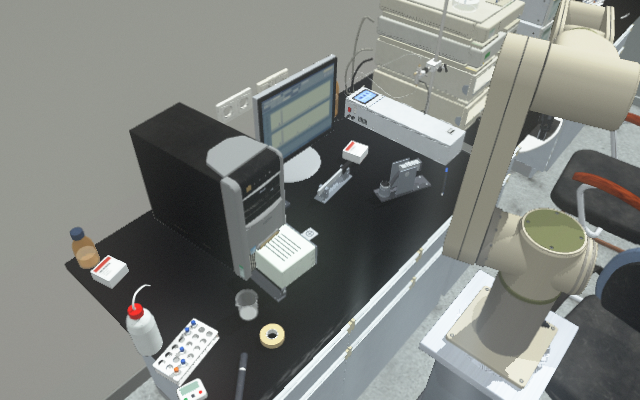

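View pics/a_top.png

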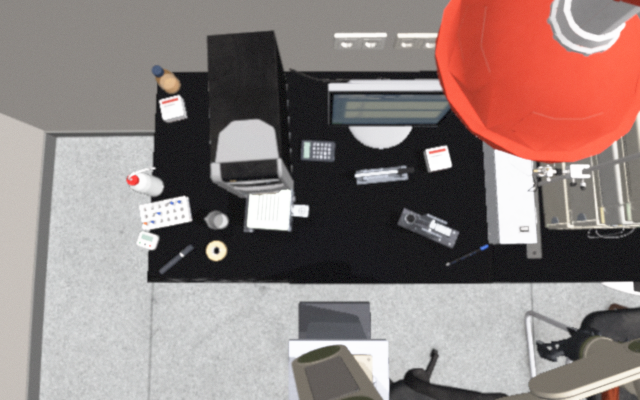

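Run:
```python
from h import *
p=viewer.camera("top");im=p["image"]
cv2.imwrite("pics/b_top.png",cv2.resize(im[130:270,240:470],None,fx=3.4,fy=3.4,interpolation=cv2.INTER_CUBIC))
q=viewer.camera("scene");im=q["image"]
cv2.imwrite("pics/b_scene.png",cv2.resize(im[130:310,230:460],None,fx=3.3,fy=3.3,interpolation=cv2.INTER_CUBIC))
np.savez("d.npz")
for n,p in(("top",p),("scene",q)):
  for l in["lift_pad","jack_grip","saddle_top","socket_mouth","bar_grip","bar_tip","sleeve_top"]:
    for d in viewer.search_frame(p,l)[:1]: 
        print(n,l,round(d["confidence"],2),np.round(d["position"],1))
  P,r,c=cloud(p)
  # tongue
  m=(abs(P[:,2]-72)<6)&(P[:,1]<115)&(P[:,1]>20)&(abs(P[:,0]-550)<60)
  Q=P[m];print("tongue",len(Q),Q.mean(0),Q.min(0),Q.max(0))
  m=(abs(P[:,2]-96)<6)&(P[:,1]<330)&(P[:,1]>90)&(abs(P[:,0]-555)<100)
  Q=P[m];rc=cv2.minAreaRect(Q[:,:2].astype(np.float32));print("housing",len(Q),rc,cv2.boxPoints(rc).round(),Q[:,2].mean())
```

```text
top lift_pad 0.93 [214.3 275.6]
top jack_grip 0.68 [247.5 211.8]
top saddle_top 0.52 [218.8 407.8]
top socket_mouth 0.83 [229.4 439.4]
top bar_grip 0.54 [171.3 388.1]
top bar_tip 0.49 [172.6 392.3]
top sleeve_top 0.52 [176.7 393.3]
tongue 62 [562.59179542 105.69021094  71.34315883] [546.82618394  97.51019445  66.62303097] [578.46738394 113.66451185  76.50063487]
housing 1490 ((562.2161865234375, 215.37631225585938), (145.40476989746094, 171.2325439453125), 13.704009056091309) [[471. 281.]
 [512. 115.]
 [653. 149.]
 [613. 316.]] 95.18385407268035
scene lift_pad 0.93 [254.7 285.6]
scene jack_grip 0.68 [181.6 404.9]
scene saddle_top 0.46 [182.8 380.2]
scene socket_mouth 0.74 [255.4 285.4]
scene bar_grip 0.7 [180.2 333. ]
scene bar_tip 0.48 [180.2 333.3]
scene sleeve_top 0.72 [335.3 268.8]
tongue 53 [560.83733734 107.10159094  71.30462212] [544.88371248  97.83692247  67.2969553 ] [580.27347532 114.78941534  74.3014294 ]
housing 1613 ((575.4752197265625, 241.73760986328125), (187.9363250732422, 137.68994140625), 85.15599822998047) [[499. 154.]
 [636. 142.]
 [652. 330.]
 [515. 341.]] 95.34092343783851
```

View pics/b_top.png

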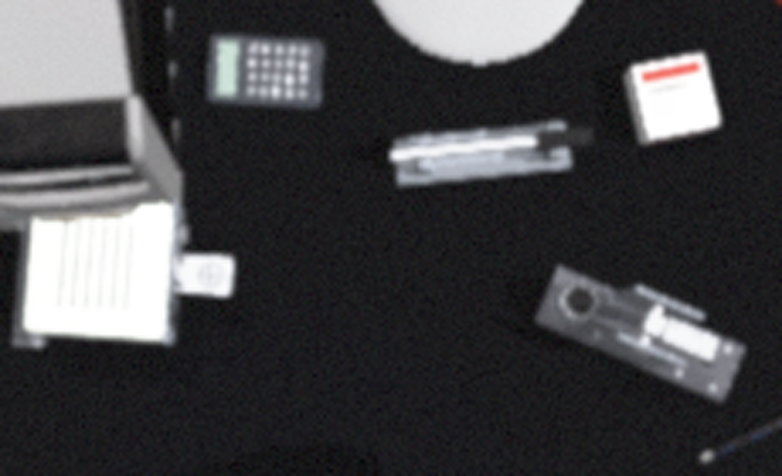

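View pics/b_scene.png

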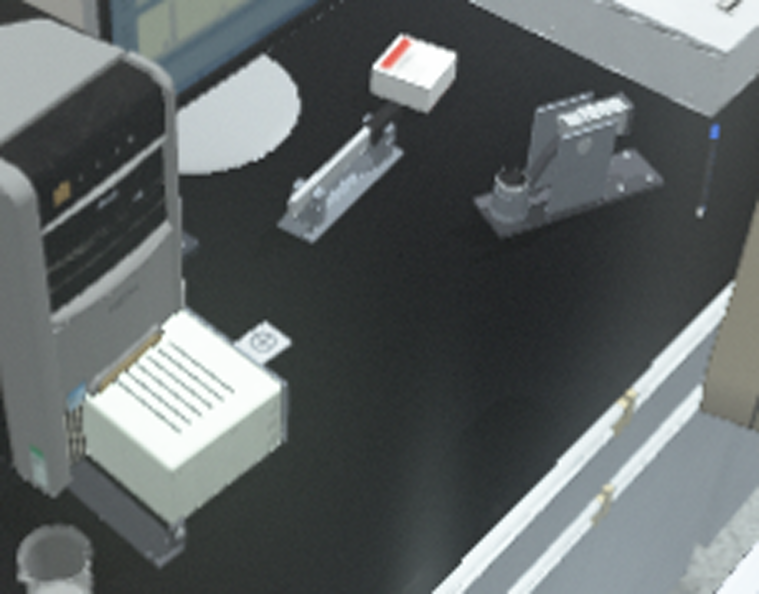

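Run:
```python
from h import *
p=viewer.camera("top");q=viewer.camera("scene")
print("ring top",ray(p,130+275/3.4,240+210/3.4,72),"ring scene",ray(q,130+341/3.3,230+262/3.3,72))
for n,p in(("top",p),("scene",q)):
  P,r,c=cloud(p)
  m=(P[:,2]>67)&(P[:,2]<78)&(P[:,1]<150)&(P[:,1]>20)&(abs(P[:,0]-560)<70)
  Q=P[m]
  for y in range(90,150,6):
    k=Q[abs(Q[:,1]-y)<3]
    if len(k): print(n,"tongue y",y,len(k),k[:,0].min().round(),k[:,0].max().round(),k[:,2].mean().round(1))
  M=viewer.masks_of(p,"module_base")[0]["pixels"]
  P,r,c=cloud(p,M);Q=P[(abs(P[:,2]-96)<4)]
  rc=cv2.minAreaRect(Q[:,:2].astype(np.float32));print("housing",len(Q),rc,cv2.boxPoints(rc).round())
  # front edge line: min y per x bin
  xs=np.arange(510,626,6);e=np.array([[x,np.sort(Q[abs(Q[:,0]-x)<3][:,1])[:2].mean()] for x in xs if (abs(Q[:,0]-x)<3).sum()>3])
  print(e.round().tolist());print(np.polyfit(e[:,0],e[:,1],1))
  ys=np.arange(150,280,8);e=np.array([[y,Q[abs(Q[:,1]-y)<4][:,0].min()] for y in ys if (abs(Q[:,1]-y)<4).any()]);print(np.polyfit(e[:,0],e[:,1],1))
  # jack
  M=viewer.masks_of(p,"jack")[0]["pixels"]
  P,r,c=cloud(p)
  Q=P[(P[:,0]>430)&(P[:,0]<600)&(P[:,1]<-170)&(P[:,1]>-420)]
  A=Q[(Q[:,2]>5)&(Q[:,2]<12)];rc=cv2.minAreaRect(A[:,:2].astype(np.float32));print("jack plate",len(A),rc,cv2.boxPoints(rc).round())
  A=Q[(Q[:,2]>100)&(Q[:,2]<114)];rc=cv2.minAreaRect(A[:,:2].astype(np.float32));print("jack cheeks",len(A),rc,cv2.boxPoints(rc).round())
  A=Q[(Q[:,2]>44)&(Q[:,2]<54)];print("saddle",len(A),A.mean(0),A.min(0),A.max(0))
```

```text
ring top [562.84912743 114.12672351  72.        ] ring scene [562.13714458 116.18250022  72.        ]
top tongue y 96 10 547.0 578.0 69.2
top tongue y 102 22 547.0 578.0 71.2
top tongue y 108 21 547.0 578.0 71.0
top tongue y 114 22 547.0 579.0 71.5
top tongue y 120 17 546.0 578.0 71.9
top tongue y 126 17 547.0 578.0 70.6
top tongue y 132 17 550.0 578.0 71.1
top tongue y 138 26 550.0 610.0 71.8
top tongue y 144 25 550.0 629.0 71.7
housing 1292 ((568.2026977539062, 214.7197723388672), (130.07720947265625, 123.80296325683594), 86.05192565917969) [[502. 154.]
 [625. 146.]
 [634. 275.]
 [511. 284.]]
[[510.0, 155.0], [516.0, 157.0], [522.0, 155.0], [528.0, 155.0], [534.0, 153.0], [540.0, 152.0], [546.0, 152.0], [552.0, 152.0], [558.0, 152.0], [564.0, 152.0], [570.0, 152.0], [576.0, 153.0], [582.0, 152.0], [588.0, 151.0], [594.0, 149.0], [600.0, 149.0], [606.0, 149.0], [612.0, 149.0], [618.0, 146.0], [624.0, 148.0]]
[-6.66134321e-02  1.89451209e+02]
[-1.42039943e-02  5.12904029e+02]Traceback (most recent call last):
  File "<stdin>", line 19, in <module>
IndexError: list index out of range
```

Run:
```python
from h import *
for n in("top","scene"):
  p=viewer.camera(n)
  P,r,c=cloud(p)
  Q=P[(P[:,0]>430)&(P[:,0]<600)&(P[:,1]<-170)&(P[:,1]>-420)]
  for l,a,b in(("plate",5,12),("cheeks",100,114),("socket",86,116),("saddle",44,54)):
    A=Q[(Q[:,2]>a)&(Q[:,2]<b)]
    if len(A)<3: continue
    rc=cv2.minAreaRect(A[:,:2].astype(np.float32));print(n,l,len(A),np.round(rc[0],1),np.round(rc[1],1),rc[2],cv2.boxPoints(rc).round().tolist(),A.mean(0).round(1))
  Q=P[(P[:,0]>640)&(P[:,0]<730)&(P[:,1]<-30)&(P[:,1]>-270)]
  for l,a,b in(("rest plate",4,9),("bar",49,60)):
    A=Q[(Q[:,2]>a)&(Q[:,2]<b)]
    rc=cv2.minAreaRect(A[:,:2].astype(np.float32));print(n,l,len(A),np.round(rc[0],1),np.round(rc[1],1),rc[2],cv2.boxPoints(rc).round().tolist(),A.mean(0).round(1))
    if l=="bar":
      print(np.polyfit(A[:,1],A[:,0],1), A[:,1].min(),A[:,1].max())
if 1:
  p=viewer.camera("top")
  for rc_ in ((130+298/3.4,240+579/3.4,50),):
    print("saddle",ray(p,*rc_))
```

```text
top plate 434 [ 514.3 -296.9] [243.3 167.4] 89.90703582763672 [[430.0, -418.0], [598.0, -419.0], [598.0, -175.0], [431.0, -175.0]] [ 506.2 -297.6    7.8]
top cheeks 240 [ 509.5 -301.2] [92.7 50.2] 67.32019805908203 [[468.0, -334.0], [515.0, -354.0], [551.0, -268.0], [504.0, -249.0]] [ 508.7 -304.5  105.5]
top socket 311 [ 509.3 -301.1] [92.7 50.5] 67.32019805908203 [[468.0, -334.0], [515.0, -354.0], [551.0, -268.0], [504.0, -249.0]] [ 509.8 -301.2  102.5]
top saddle 108 [ 523.  -265.7] [113.9  47.2] 64.24662017822266 [[477.0, -307.0], [520.0, -327.0], [569.0, -225.0], [526.0, -204.0]] [ 534.1 -241.2   48.4]
top rest plate 291 [ 685.2 -150.6] [237.8  88. ] 89.99895477294922 [[641.0, -270.0], [729.0, -270.0], [729.0, -32.0], [641.0, -32.0]] [ 684.3 -144.7    5.9]
top bar 156 [ 685.  -149.1] [ 19.4 188.6] 7.407182693481445 [[663.0, -57.0], [688.0, -244.0], [707.0, -241.0], [682.0, -54.0]] [ 690.1 -167.6   51.9]
[-1.04599289e-01  6.72583510e+02] -242.30400014230935 -54.85521718428582
scene plate 311 [ 515.  -297.2] [247.  153.4] 86.80904388427734 [[432.0, -416.0], [585.0, -425.0], [598.0
[... 253 characters left out ...]
.42383575439453 [[461.0, -332.0], [514.0, -354.0], [551.0, -264.0], [498.0, -242.0]] [ 506.4 -294.7  100.5]
scene saddle 109 [ 522.2 -266.5] [116.7  50.9] 56.36994934082031 [[469.0, -301.0], [511.0, -329.0], [576.0, -232.0], [533.0, -204.0]] [ 524.1 -247.3   48.9]
scene rest plate 180 [ 684.1 -152.8] [226.8  81.6] 88.62755584716797 [[641.0, -265.0], [722.0, -267.0], [728.0, -40.0], [646.0, -38.0]] [ 678.8 -135.3    6.1]
scene bar 107 [ 684.3 -145.3] [ 18.2 194.1] 6.426948070526123 [[664.0, -50.0], [686.0, -243.0], [704.0, -241.0], [682.0, -48.0]] [ 687.  -158.4   51.8]
[-1.02736028e-01  6.70761429e+02] -241.27066136591574 -48.510988042247504
saddle [ 543.15280115 -229.67657676   50.        ]
```

Call:
drive_tool(
  rows=[
    [100, [50, 45, 0], 10],
    [100, [100, 90, 0], 20],
    [100, [150, 135, 0], 30],
    [100, [200, 180, 0], 40],
    [100, [250, 225, 0], 46],
    [100, [303, 270, 0], 46],
    [100, [303, 270, 0], 46],
    [100, [303, 270, 0], 46],
  ],
)

```text
clock: 3.35
eef_pos: [519.1, -288.4, 256.1]
orientation: [0.833, 0.553, 0.0, -0.0]
wrist_force: [-0.2, -0.7, -0.1]
finger_gap: 85.5
```

Run:
```python
from h import *
s=read_state();print(s["clock"],s["eef_pos"],s["orientation"],s["q"],s["wrist_force"])
p=viewer.camera("wrist");cv2.imwrite("pics/c_wrist.png",p["image"])
P,r,c=cloud(p);np.save("c.npy",P)
for l,a,b in(("plate",5,12),("cheeks",100,114),("saddle",46,54)):
    m=(P[:,2]>a)&(P[:,2]<b)&(P[:,0]>430)&(P[:,0]<600)&(P[:,1]<-170)&(P[:,1]>-420)
    A=P[m]
    if len(A)<3: continue
    rc=cv2.minAreaRect(A[:,:2].astype(np.float32));print(l,len(A),np.round(rc[0],1),np.round(rc[1],1),rc[2],cv2.boxPoints(rc).round().tolist(),A.mean(0).round(1))
```

```text
3.35 [ 519.10448931 -288.39539058  256.14707344] [ 8.33076776e-01  5.53157350e-01  1.33265251e-04 -1.20063348e-04] [-5.93624747e-01  1.13965904e-01  1.50624292e+00  3.38344075e-04
  1.52150425e+00 -1.95144085e-01] [-0.2315922  -0.66125035 -0.08338849]
plate 3614 [ 511.6 -296.3] [194.5  57.9] 66.2041244506836 [[446.0, -374.0], [499.0, -397.0], [577.0, -219.0], [524.0, -196.0]] [ 519.3 -279.2    7.7]
cheeks 2673 [ 509.2 -302.1] [92.8 50.1] 66.34400939941406 [[468.0, -335.0], [514.0, -355.0], [551.0, -270.0], [505.0, -250.0]] [ 508.5 -303.4  105.7]
saddle 1012 [ 524.4 -266.1] [110.5  47.9] 62.631500244140625 [[478.0, -304.0], [520.0, -326.0], [571.0, -228.0], [529.0, -206.0]] [ 538.7 -234.    48.9]
```

View pics/c_wrist.png

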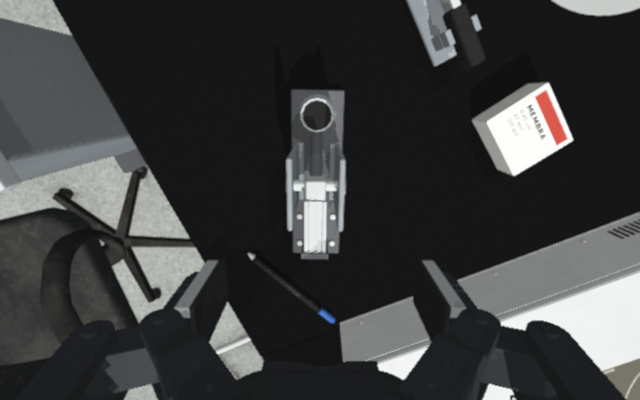

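Call:
drive_tool(
  rows=[
    [100, [-4.5, -1, -50], -1],
    [100, [-4.5, -1, -100], -1],
    [100, [-4.5, -1, -140], -1],
    [100, [-4.5, -1, -162], -1],
    [100, [-4.5, -1, -165], -1],
    [100, [-4.5, -1, -165], -1],
  ],
)

```text
clock: 4.15
eef_pos: [513.0, -292.3, 92.3]
orientation: [0.839, 0.544, 0.0, 0.0]
wrist_force: [0.3, 0.3, 0.8]
finger_gap: 85.4
```

Call:
drive_tool(
  rows=[
    [0, [0, 0, 0], 0],
    [0, [0, 0, 0], 0],
    [0, [0, 0, 0], 0],
    [0, [0, 0, 0], 0],
    [0, [0, 0, 0], 0],
    [0, [0, 0, 0], 0],
  ],
  squeeze=70,
)

```text
clock: 4.9
eef_pos: [513.7, -291.7, 92.8]
orientation: [0.839, 0.544, 0.0, 0.001]
wrist_force: [-2.1, 1.9, 5.2]
finger_gap: 49.3
```

Call:
drive_tool(
  rows=[
    [0, [0, 0, 10], 0],
    [0, [0, 0, 25], 0],
    [0, [8, 45, 25], 5],
    [0, [16, 90, 25], 10],
    [0, [24, 135, 25], 15],
    [0, [32, 180, 25], 20],
    [0, [40, 225, 25], 20],
    [0, [45, 271, 25], 20],
    [0, [45, 271, 25], 20],
    [0, [45, 271, 25], 20],
  ],
)

```text
clock: 6.15
eef_pos: [558.1, -20.3, 116.7]
orientation: [0.731, 0.682, -0.0, 0.0]
wrist_force: [-0.4, -1.3, -7.9]
finger_gap: 49.4
```

```bash
cat > jk.py <<'E'
from h import *
s=read_state();print(s["clock"],s["eef_pos"].round(1),s["orientation"].round(3),s["wrist_force"].round(1),s["finger_gap"])
import sys
n=sys.argv[1]
p=viewer.camera("wrist");cv2.imwrite(f"pics/{n}_w.png",p["image"])
P,r,c=cloud(p)
R=cv2.Rodrigues(np.array(p["rvec"]))[0];print("cam",-R.T@p["tvec"])
T=P[(P[:,0]>480)&(P[:,0]<640)&(P[:,1]>-180)&(P[:,1]<160)]
zo=float(sys.argv[2])
for l,a,b,y1 in(("plate",5,12,92),("saddle",46,53,95),("tongue",68,76,135)):
    z=zo if l!="tongue" else 0
    A=T[(T[:,2]>a+z)&(T[:,2]<b+z)&(T[:,1]<y1)&((T[:,1]>90)|(l!="tongue"))]
    if len(A)<5: continue
    rc=cv2.minAreaRect(A[:,:2].astype(np.float32));print(l,len(A),np.round(rc[0],1),np.round(rc[1],1),rc[2],cv2.boxPoints(rc).round().tolist(),A.mean(0).round(1))
    g=np.linalg.lstsq(np.c_[A[:,:2]-A[:,:2].mean(0),np.ones(len(A))],A[:,2],rcond=None)[0];print("  slope",g)
E
python3 jk.py d 25
python3 - <<'E'
from h import *
q=viewer.camera("scene");cv2.imwrite("pics/d_s.png",cv2.resize(q["image"][130:310,230:460],None,fx=3.3,fy=3.3))
E
```

```text
6.15 [558.1 -20.3 116.7] [ 0.731  0.682 -0.     0.   ] [-0.4 -1.3 -7.9] 49.44736822023039
cam [563.9018298   56.21187108 233.36093852]
plate 9027 [557.6 -24.9] [194.1  57.7] 86.05889892578125 [[522.0, -120.0], [580.0, -124.0], [593.0, 70.0], [535.0, 74.0]] [559.5   7.2  31.9]
  slope [-2.16901949e-03 -3.95749767e-03  3.19009478e+01]
saddle 4090 [561.2  23.2] [145.1  48.9] 85.97415924072266 [[532.0, -47.0], [580.0, -51.0], [591.0, 94.0], [542.0, 97.0]] [562.4  41.5  73.1]
  slope [-5.76341033e-03 -2.72758964e-02  7.30923235e+01]
tongue 858 [562.7  96.6] [ 4.5 33.5] 86.12066650390625 [[546.0, 96.0], [579.0, 93.0], [580.0, 98.0], [546.0, 100.0]] [562.7  96.5  70.7]
  slope [1.71607481e-02 3.22119150e-01 7.06785791e+01]
```

View pics/d_w.png

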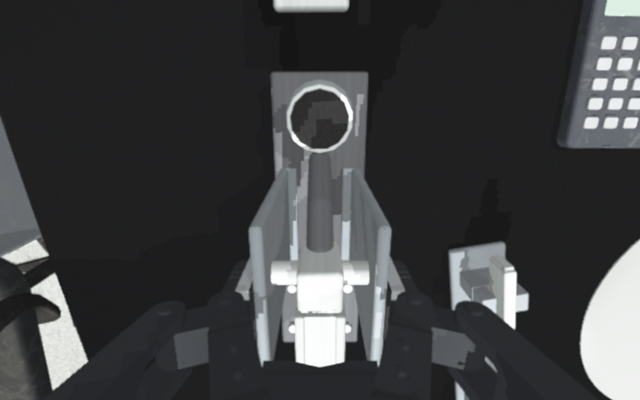

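View pics/d_s.png

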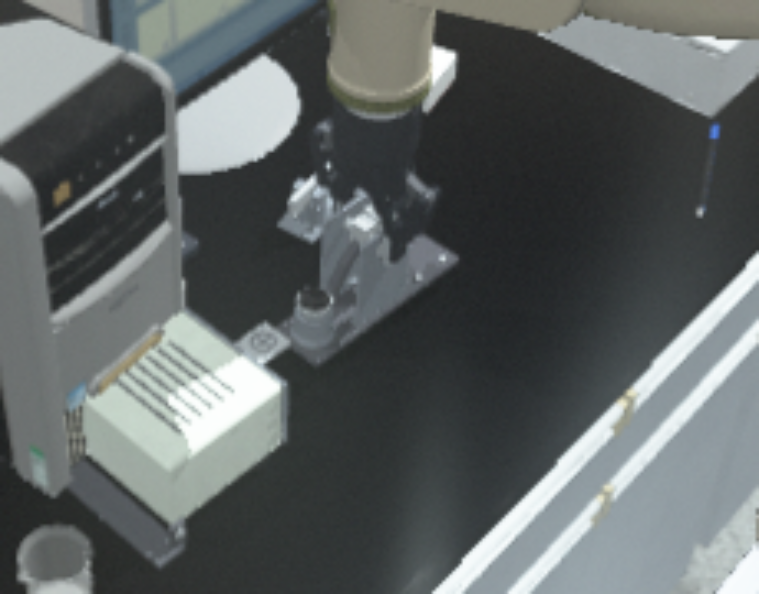

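Call:
drive_tool(
  rows=[
    [0, [-4, 0, -10], 0],
    [0, [-4, 0, -18], 0],
    [0, [-3, 15, -18], 0],
    [0, [-2, 30, -18], 0],
    [0, [-1, 45, -18], 0],
    [0, [0, 58, -18], 0],
    [0, [1, 67, -18], 0],
    [0, [1, 67, -18], 0],
    [0, [1, 67, -18], 0],
  ],
)

```text
clock: 7.38
eef_pos: [559.1, 46.5, 98.3]
orientation: [0.732, 0.682, -0.0, 0.0]
wrist_force: [0.0, 0.4, -8.7]
finger_gap: 49.2
```

```bash
python3 jk.py e 7
python3 - <<'E'
from h import *
q=viewer.camera("scene");cv2.imwrite("pics/e_s.png",cv2.resize(q["image"][130:310,230:460],None,fx=3.3,fy=3.3))
E
```

```text
7.375 [559.1  46.5  98.3] [ 0.732  0.682 -0.     0.   ] [ 0.   0.4 -8.7] 49.167805119859885
cam [565.02471501 122.8757835  214.99230749]
plate 4309 [557.2  19.4] [148.7  57.1] 85.96832275390625 [[524.0, -53.0], [580.0, -57.0], [591.0, 92.0], [534.0, 96.0]] [558.   39.1  14.3]
  slope [-1.41312681e-03  1.08014523e-02  1.42944578e+01]
saddle 540 [559.9  54.7] [75.1 49. ] 86.1785659790039 [[533.0, 19.0], [582.0, 16.0], [587.0, 91.0], [538.0, 94.0]] [561.1  71.5  56.7]
  slope [4.28881579e-03 7.82446358e-03 5.67496600e+01]
tongue 7289 [563.8 115.3] [41.3 34.3] 86.49825286865234 [[545.0, 96.0], [580.0, 94.0], [582.0, 135.0], [548.0, 137.0]] [563.9 116.   71.1]
  slope [-1.70400940e-03  8.17213963e-04  7.11206640e+01]
```

View pics/e_w.png

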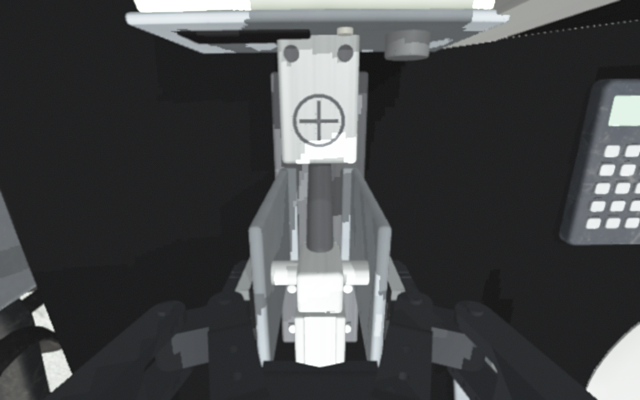

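View pics/e_s.png

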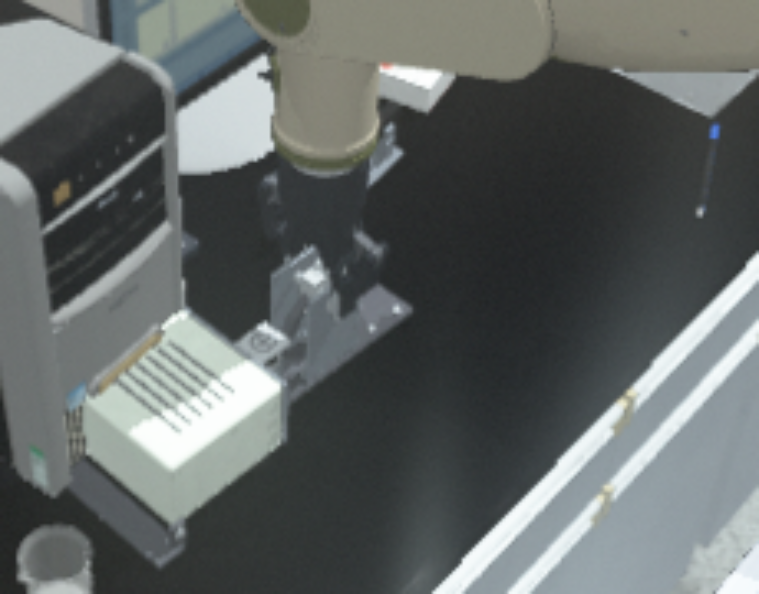

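Run:
```python
from h import *
p=viewer.camera("wrist")
r=ray(p,120,319,72);print("ring",r)
# saddle in camera frame: same pixel as in d, height = 50+6.3 now
for px in((118,319.5),): print("saddle",ray(p,*px,50+6.3))
print("front of plate + ...", 0)
```

```text
ring [564.01249943 113.95812216  72.        ]
saddle [564.20352249 113.91815468  56.3       ]
front of plate + ... 0
```

Call:
drive_tool(
  rows=[
    [0, [0, 0, -3], 0],
    [0, [0, 0, -5], 0],
    [0, [0, 0, -6.5], 0],
    [0, [0, 0, -6.5], 0],
  ],
)

```text
clock: 8.02
eef_pos: [559.1, 46.7, 92.9]
orientation: [0.732, 0.682, -0.0, -0.0]
wrist_force: [-5.8, 1.3, 3.6]
finger_gap: 49.2
```

```bash
python3 jk.py f 0
```

```text
8.025 [559.1  46.7  92.9] [ 0.732  0.682 -0.    -0.   ] [-5.8  1.3  3.6] 49.22227490623476
cam [565.0606786  123.11335138 209.65109357]
plate 4709 [557.   19.4] [149.3  58.2] 85.94833374023438 [[523.0, -53.0], [581.0, -57.0], [591.0, 92.0], [533.0, 96.0]] [558.2  32.2   8.5]
  slope [-4.09978248e-03  9.81714123e-03  8.47466372e+00]
saddle 456 [559.8  54.6] [73.9 49. ] 86.21995544433594 [[533.0, 19.0], [582.0, 16.0], [587.0, 90.0], [538.0, 93.0]] [560.8  68.7  49.9]
  slope [3.60491177e-03 2.13524592e-02 4.99231495e+01]
tongue 7813 [563.7 115.3] [41.2 34.2] 86.49188232421875 [[545.0, 96.0], [579.0, 94.0], [582.0, 135.0], [548.0, 137.0]] [563.9 116.   71.1]
  slope [-9.41020452e-04  4.60415943e-05  7.11226011e+01]
```

Call:
drive_tool(
  rows=[
    [100, [0, 0, 0], 0],
    [100, [0, 0, 0], 0],
    [100, [0, 0, 0], 0],
    [100, [0, 0, 0], 0],
    [100, [0, 0, 30], 0],
    [100, [0, 0, 80], 0],
    [100, [0, -20, 120], 0],
    [100, [0, -50, 150], 0],
    [100, [0, -50, 150], 0],
  ],
)

```text
clock: 9.2
eef_pos: [560.9, -5.1, 245.4]
orientation: [0.732, 0.681, 0.002, 0.002]
wrist_force: [1.0, 0.9, -0.6]
finger_gap: 85.3
```

```bash
python3 jk.py g 0;python3 - <<'E'
from h import *
p=viewer.camera("wrist")
P,r,c=cloud(p)
T=P[(P[:,0]>480)&(P[:,0]<640)&(P[:,1]>-180)&(P[:,1]<160)]
A=T[(T[:,2]>100)&(T[:,2]<114)&(T[:,1]<90)]
rc=cv2.minAreaRect(A[:,:2].astype(np.float32));print("cheeks",rc,cv2.boxPoints(rc).round(1))
E
```

```text
9.2 [560.9  -5.1 245.4] [0.732 0.681 0.002 0.002] [ 1.   0.9 -0.6] 85.29445395081802
cam [566.25391604  71.45050204 362.07967516]
plate 2879 [556.9  19.1] [148.8  57.5] 85.9384994506836 [[523.0, -53.0], [580.0, -57.0], [591.0, 91.0], [533.0, 95.0]] [558.3  16.4   7.8]
  slope [-2.74531249e-03  7.23309496e-03  7.81328610e+00]
saddle 95 [559.8  56.1] [76.7 40.4] 85.94436645507812 [[537.0, 19.0], [577.0, 16.0], [583.0, 93.0], [542.0, 96.0]] [557.1  71.2  49. ]
  slope [-1.44618505e-02  2.17854340e-02  4.90370424e+01]
tongue 2179 [563.6 115.5] [40.4 34.3] 87.20044708251953 [[545.0, 96.0], [580.0, 94.0], [582.0, 135.0], [547.0, 137.0]] [563.8 115.5  71.1]
  slope [-3.13119187e-03 -1.69680248e-03  7.11333052e+01]
cheeks ((558.3287963867188, 35.21849060058594), (92.49911499023438, 50.14149475097656), 85.8211669921875) [[530.   -9.1]
 [580.  -12.7]
 [586.7  79.5]
 [536.7  83.2]]
```

View pics/g_w.png

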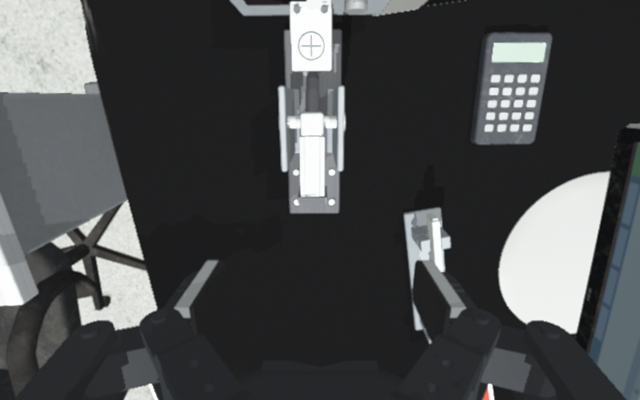

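Call:
drive_tool(
  rows=[
    [100, [20, -35, 5], 4],
    [100, [50, -70, 10], 8],
    [100, [80, -110, 10], 10],
    [100, [110, -130, 10], 10],
    [100, [128, -145, 10], 10],
    [100, [128, -145, 10], 10],
    [100, [128, -145, 10], 10],
  ],
)

```text
clock: 10.18
eef_pos: [686.4, -147.0, 250.1]
orientation: [0.669, 0.743, -0.0, -0.001]
wrist_force: [-0.4, 0.6, 0.5]
finger_gap: 85.4
```

Run:
```python
from h import *
s=read_state();print(s["clock"],s["eef_pos"].round(1),s["orientation"].round(3),s["wrist_force"].round(1))
p=viewer.camera("wrist");cv2.imwrite("pics/i_w.png",p["image"])
P,r,c=cloud(p)
Q=P[(P[:,0]>640)&(P[:,0]<730)&(P[:,1]<-30)&(P[:,1]>-270)]
for l,a,b in(("rest plate",3,9),("bar",48.5,56)):
    A=Q[(Q[:,2]>a)&(Q[:,2]<b)]
    rc=cv2.minAreaRect(A[:,:2].astype(np.float32));print(l,len(A),np.round(rc[0],1),np.round(rc[1],1),rc[2],cv2.boxPoints(rc).round().tolist(),A.mean(0).round(1))
for y in range(-250,-40,10):
    k=A[abs(A[:,1]-y)<3]
    if len(k)>3: print(y,len(k),k[:,0].min().round(1),k[:,0].max().round(1),np.median(k[:,0]).round(1),k[:,2].mean().round(1))
```

```text
10.175 [ 686.4 -147.   250.1] [ 0.669  0.743 -0.    -0.001] [-0.4  0.6  0.5]
rest plate 3632 [ 688.2 -147.1] [ 44.  168.8] 5.848710536956787 [[658.0, -65.0], [675.0, -233.0], [719.0, -229.0], [701.0, -61.0]] [ 687.1 -137.8    5.1]
bar 1728 [ 688.7 -150.6] [ 16.5 189.7] 5.664836883544922 [[671.0, -57.0], [690.0, -246.0], [706.0, -244.0], [688.0, -55.0]] [ 689.5 -157.9   51.3]
-240 70 690.3 705.0 697.3 52.0
-230 66 688.1 703.9 696.1 52.0
-220 76 687.1 703.9 695.8 51.7
-210 79 686.2 702.7 694.6 52.0
-200 84 685.3 701.7 693.7 51.8
-190 56 685.6 700.5 693.3 50.9
-180 37 688.4 695.2 691.8 51.1
-170 40 687.3 694.0 690.6 51.0
-160 40 686.3 692.9 689.7 51.2
-150 42 685.2 691.8 688.5 51.0
-140 46 684.2 691.8 688.0 50.9
-130 47 683.2 690.7 687.2 50.9
-120 49 682.1 689.6 685.6 51.0
-110 51 681.1 688.5 685.1 51.1
-100 51 680.0 687.3 683.4 51.1
-90 52 679.1 686.3 683.0 51.1
-80 53 677.9 685.2 681.9 51.1
-70 53 676.9 684.1 680.7 51.1
-60 49 676.1 683.0 679.6 50.7
```

View pics/i_w.png

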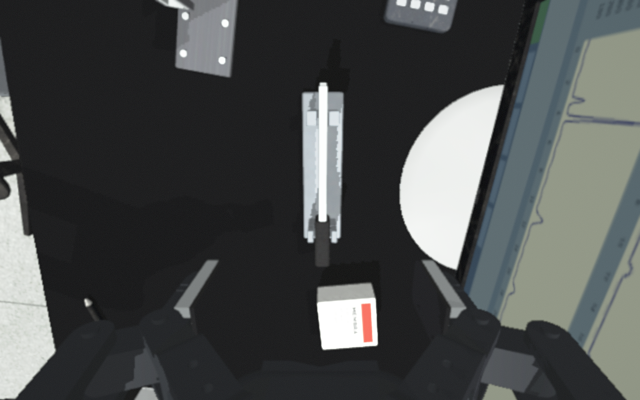

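Call:
drive_tool(
  rows=[
    [50, [2.3, -3.6, -50], -0.3],
    [50, [2.3, -3.6, -100], -0.3],
    [50, [2.3, -3.6, -150], -0.3],
    [50, [2.3, -3.6, -190], -0.3],
    [50, [2.3, -3.6, -203], -0.3],
    [50, [2.3, -3.6, -203], -0.3],
  ],
)

```text
clock: 10.98
eef_pos: [689.0, -151.3, 48.8]
orientation: [0.671, 0.741, -0.0, -0.0]
wrist_force: [0.4, 0.5, 0.9]
finger_gap: 42.9
```

Call:
drive_tool(
  rows=[
    [0, [0, 0, 0], 0],
    [0, [0, 0, 0], 0],
    [0, [0, 0, 0], 0],
    [0, [0, 0, 0], 0],
    [0, [0, 0, 0], 0],
    [0, [0, 0, 0], 0],
  ],
  squeeze=60,
)

```text
clock: 11.72
eef_pos: [691.0, -152.4, 51.7]
orientation: [0.671, 0.741, 0.001, 0.002]
wrist_force: [-1.4, 0.5, 7.8]
finger_gap: 6.7
```

Call:
drive_tool(
  rows=[
    [0, [0, 0, 20], 0],
    [0, [0, 0, 50], 0],
    [0, [-40, 0, 80], -5],
    [0, [-90, 5, 80], -10],
    [0, [-130, 5, 80], -10],
    [0, [-142, 5, 80], -10],
    [0, [-142, 5, 80], -10],
    [0, [-142, 5, 80], -10],
  ],
)

```text
clock: 12.72
eef_pos: [548.9, -147.1, 129.7]
orientation: [0.733, 0.68, 0.001, 0.001]
wrist_force: [-0.5, -0.5, -1.4]
finger_gap: 6.8
```

```bash
cat > bs.py <<'E'
from h import *
import sys
s=read_state();print(s["clock"],s["eef_pos"].round(1),s["orientation"].round(3),s["wrist_force"].round(1),s["finger_gap"])
p=viewer.camera("wrist");cv2.imwrite(f"pics/{sys.argv[1]}_w.png",p["image"])
np.savez(f"{sys.argv[1]}.npz",z=p["range_z"])
P,r,c=cloud(p);np.save("P.npy",np.c_[P,r,c])
a,b=float(sys.argv[2]),float(sys.argv[3])
m=(abs(P[:,0]-550)<40)&(P[:,1]<-20)&(P[:,1]>-260)&(P[:,2]>a)&(P[:,2]<b)
A=P[m]
for y in range(-250,-10,10):
    k=A[abs(A[:,1]-y)<3]
    if len(k)>3: print(y,len(k),k[:,0].min().round(1),k[:,0].max().round(1),np.median(k[:,0]).round(1),k[:,2].min().round(1),np.median(k[:,2]).round(1),k[:,2].max().round(1))
print("tip y max",np.sort(A[:,1])[-5:])
E
python3 bs.py j 100 150
python3 - <<'E'
from h import *
q=viewer.camera("scene");cv2.imwrite("pics/j_s.png",cv2.resize(q["image"][100:280,230:460],None,fx=3.3,fy=3.3))
E
```

```text
12.725 [ 548.9 -147.1  129.7] [0.733 0.68  0.001 0.001] [-0.5 -0.5 -1.4] 6.765200373607727
-190 39 544.0 553.3 552.1 108.8 126.3 129.4
-180 198 542.4 550.6 546.6 127.0 129.0 130.7
-170 189 543.4 551.3 547.4 127.4 129.0 130.4
-160 243 542.7 553.8 548.3 127.5 129.5 149.6
-150 394 543.3 554.3 549.0 128.0 130.6 149.9
-140 2453 524.4 583.7 554.4 106.4 130.0 150.0
-130 268 546.3 554.5 550.4 127.0 129.1 131.0
-120 280 547.2 555.2 551.2 127.4 129.2 130.8
-110 293 548.1 555.8 551.9 127.3 129.1 130.8
-100 336 548.6 556.9 552.8 126.7 129.1 130.7
-90 357 549.4 557.6 553.5 127.2 129.1 130.7
-80 376 550.2 558.3 554.3 126.9 129.2 130.9
-70 401 551.1 559.3 555.1 126.8 129.2 131.3
-60 455 551.6 560.0 555.8 125.9 129.1 131.6
-50 153 552.8 559.7 556.3 125.4 127.3 129.8
tip y max [-50.03267603 -49.99528908 -49.98070744 -49.97443225 -49.83519233]
```

View pics/j_w.png

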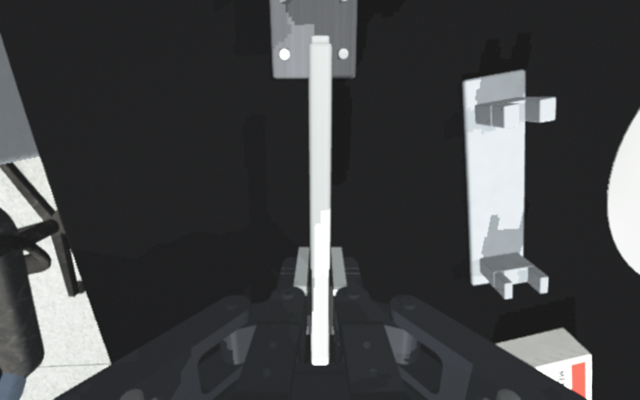

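View pics/j_s.png

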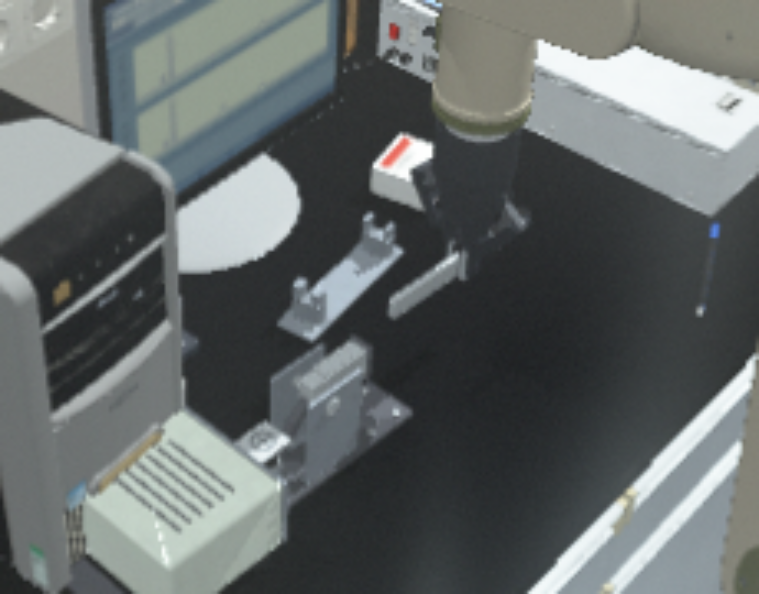

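Call:
drive_tool(
  rows=[
    [0, [-2, 0, -15], 0.4],
    [0, [-2, 0, -28], 0.4],
    [0, [-2, 12, -28], 0.4],
    [0, [-2, 24, -28], 0.4],
    [0, [-2, 24, -28], 0.4],
    [0, [-2, 24, -28], 0.4],
  ],
)

```text
clock: 13.58
eef_pos: [545.9, -122.8, 101.4]
orientation: [0.731, 0.683, 0.0, 0.001]
wrist_force: [0.1, -0.9, -1.9]
finger_gap: 6.8
```

```bash
python3 bs.py k 80 120
python3 - <<'E'
import numpy as np
P=np.load("P.npy")
m=(abs(P[:,0]-558)<15)&(P[:,2]>85)&(P[:,2]<112)
A=P[m]
for y in range(-40,40,4):
    k=A[abs(A[:,1]-y)<2]
    if len(k)>3: print(y,len(k),np.percentile(k[:,0],[2,50,98]).round(1),np.percentile(k[:,2],[2,50,98]).round(1))
E
```

```text
13.575 [ 545.9 -122.8  101.4] [0.731 0.683 0.    0.001] [ 0.1 -0.9 -1.9] 6.779947288864719
-160 503 536.1 550.6 543.4 80.7 97.8 102.1
-150 190 540.2 548.2 544.3 98.7 100.8 102.2
-140 171 541.4 548.4 545.1 99.0 100.8 102.0
-130 345 540.4 550.9 545.6 99.3 101.5 119.6
-120 907 534.8 571.7 557.9 81.2 101.1 120.0
-110 1076 515.3 563.4 540.9 80.1 102.0 120.0
-100 269 543.7 551.7 547.8 98.4 100.8 102.8
-90 290 544.5 552.3 548.3 98.2 100.8 102.2
-80 306 545.1 552.9 549.1 99.0 100.8 102.8
-70 353 545.6 553.9 549.7 98.5 100.8 102.5
-60 369 546.4 554.5 550.5 98.8 100.8 102.8
-50 390 547.2 555.0 551.2 99.3 100.8 102.5
-40 446 547.7 556.0 551.8 98.0 100.8 102.4
-30 414 548.4 556.4 552.5 97.8 100.7 102.5
tip y max [-25.61131017 -25.53185485 -25.50859706 -25.49798971 -25.41852365]
-40 300 [547.9 551.9 555.9] [ 99.  100.8 102.2]
-36 297 [548.2 552.  556.1] [ 99.1 100.8 102.1]
-32 312 [548.5 552.4 556.3] [ 99.3 100.9 102.2]
-28 235 [549.1 552.6 556.1] [ 97.8  99.7 101.9]
-24 19 [550.1 552.  554.8] [96.6 98.1 99. ]
```

View pics/k_w.png

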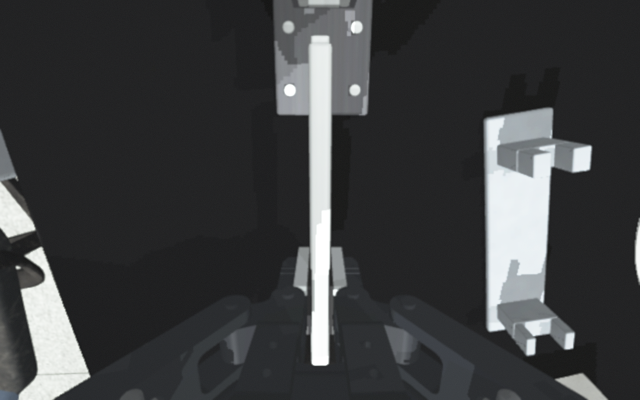

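Run:
```python
from h import *
P=np.load("P.npy")
A=P[(P[:,2]>4)&(P[:,2]<13)&(abs(P[:,0]-553)<45)&(P[:,1]>-70)]
for y in range(-52,0,6):
    k=A[abs(A[:,1]-y)<2]
    if len(k)>3:
        e=np.percentile(k[:,0],[0.5,99.5]);print(y,len(k),e.round(1),e.mean().round(2))
print(A[:,1].min())
p=viewer.camera("wrist")
for a,b in(((90,289),(90,355)),((27,288),(27,357))):
    u,v=ray(p,*a,9),ray(p,*b,9);print("screws mid",(u+v)/2)
u=ray(p,4,297,90);v=ray(p,4,352,90);print(u,v)
cv2.imwrite("pics/k2.png",cv2.resize(p["image"][0:130,240:400],None,fx=4,fy=4,interpolation=cv2.INTER_CUBIC))
```

```text
-52 451 [524.  581.2] 552.57
-46 470 [523.9 581.3] 552.56
-40 481 [524.6 582.1] 553.37
-34 483 [524.5 582.2] 553.37
-28 501 [525.3 583. ] 554.19
-22 499 [526.  583.1] 554.54
-16 538 [525.8 584. ] 554.91
-10 647 [527.3 584. ] 555.62
-4 726 [527.3 584.8] 556.06
-57.56910380404295
screws mid [553.23464221 -41.43497724   9.        ]
screws mid [555.88048968  -6.45822365   9.        ]
[545.6916303  -14.04224787  90.        ] [565.00101178 -15.3708905   90.        ]
```

View pics/k2.png

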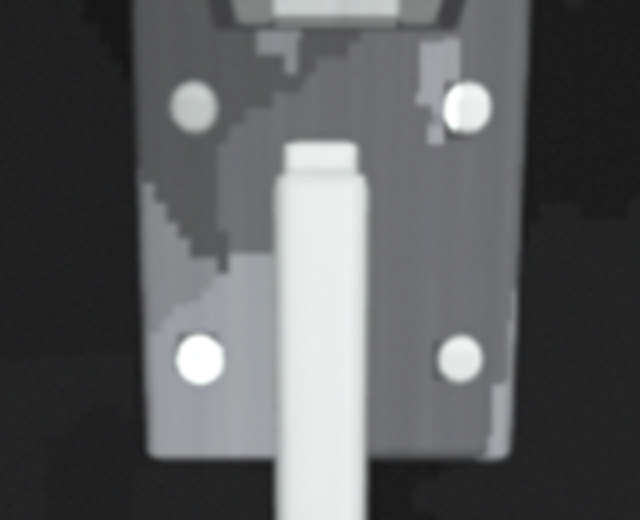

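Call:
drive_tool(
  rows=[
    [0, [1.4, 0, -0.5], 0],
    [0, [2, 8, -0.5], 0],
    [0, [2.4, 14, -0.5], 0],
    [0, [2.8, 20, -0.5], 0],
    [0, [3.2, 26, -0.5], 0],
    [0, [3.2, 26, -0.5], 0],
  ],
)

```text
clock: 14.42
eef_pos: [548.7, -96.3, 100.3]
orientation: [0.731, 0.683, 0.0, -0.0]
wrist_force: [-0.3, 0.4, -1.2]
finger_gap: 6.9
```

```bash
python3 bs.py l 80 120;  python3 - <<'E'
from h import *
q=viewer.camera("scene");cv2.imwrite("pics/l_s.png",cv2.resize(q["image"][160:270,280:410],None,fx=5,fy=5))
E
```

```text
14.425 [548.7 -96.3 100.3] [ 0.731  0.683  0.    -0.   ] [-0.3  0.4 -1.2] 6.928489236637843
-130 186 542.4 550.6 546.8 97.8 99.6 100.8
-120 199 543.3 551.3 547.4 98.0 99.6 101.3
-110 225 542.6 553.6 548.2 98.2 99.9 120.0
-100 370 543.3 554.2 548.9 98.3 100.7 120.0
-90 1941 524.4 582.3 554.3 80.0 100.1 120.0
-80 271 536.9 554.1 549.9 97.3 99.7 119.6
-70 274 546.8 554.7 550.8 97.8 99.7 101.4
-60 296 547.5 555.3 551.4 97.8 99.7 101.5
-50 334 548.0 556.3 552.0 97.3 99.6 101.5
-40 357 548.7 556.9 552.8 97.3 99.7 101.7
-30 377 549.4 557.4 553.5 97.3 99.7 101.8
-20 198 550.3 557.8 554.1 97.8 99.8 101.6
tip y max [-20.04864999 -20.02724134 -20.02374821 -20.00337733 -20.0008248 ]
```

View pics/l_w.png

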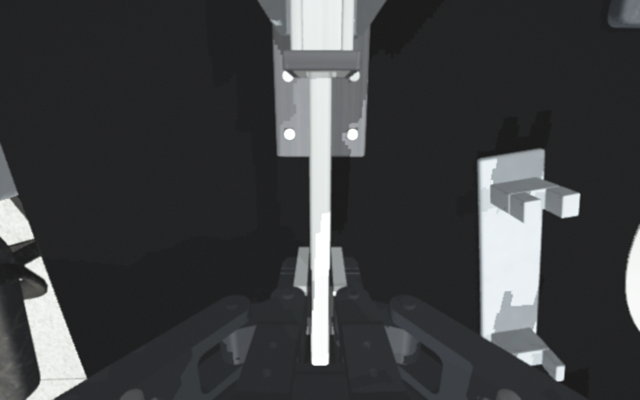

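View pics/l_s.png

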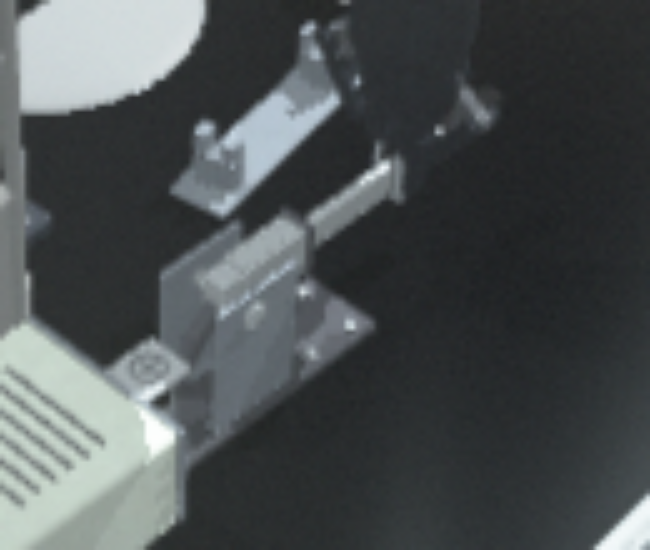

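Run:
```python
from h import *
P=np.load("P.npy")
A=P[(abs(P[:,0]-556)<22)&(P[:,1]>-40)&(P[:,1]<30)&(P[:,2]>80)&(P[:,2]<115)]
for y in range(-28,20,3):
    k=A[abs(A[:,1]-y)<1.5]
    if len(k)>3: print(y,len(k),np.percentile(k[:,0],[1,50,99]).round(1),np.percentile(k[:,2],[2,50,98]).round(1))
```

```text
-28 191 [549.8 553.7 557.4] [ 98.3  99.9 101. ]
-25 190 [550.1 553.8 557.6] [ 98.3  99.7 101. ]
-22 197 [550.3 554.1 557.8] [ 98.5  99.8 101.2]
-19 200 [550.6 554.3 558. ] [ 98.3  99.8 100.9]
-16 216 [550.5 554.4 558.5] [ 97.9  99.8 101.3]
-13 294 [550.7 556.  567.3] [ 82.7  99.6 107.4]
-10 911 [543.4 555.7 567.6] [ 84.3 107.4 109. ]
-7 799 [543.4 555.2 567.8] [106.3 107.7 109. ]
-4 634 [544.2 555.7 565.6] [104.3 105.9 108.3]
-1 665 [546.3 556.2 566. ] [104.2 105.6 107.1]
2 682 [546.5 556.2 566.2] [104.1 105.6 107. ]
5 691 [546.7 556.5 566.3] [104.1 105.7 107. ]
8 612 [547.  555.7 566.7] [104.2 105.6 107.1]
11 9 [547.1 548.4 550.7] [102.7 105.1 105.5]
```

Call:
drive_tool(
  rows=[
    [0, [0.6, 1, 0.6], 0],
    [0, [1.2, 8, 0.6], 0],
    [0, [1.7, 16, 0.6], 0],
    [0, [2.2, 24, 0.6], 0],
    [0, [2.7, 31, 0.6], 0],
    [0, [2.7, 31, 0.6], 0],
  ],
)

```text
clock: 15.28
eef_pos: [551.4, -65.2, 100.9]
orientation: [0.731, 0.683, 0.0, -0.0]
wrist_force: [-0.0, 0.1, -1.4]
finger_gap: 7.2
```

```bash
python3 bs.py m 80 120|head -20;  python3 - <<'E'
from h import *
P=np.load("P.npy")
A=P[(abs(P[:,0]-556)<22)&(P[:,1]>-40)&(P[:,1]<50)&(P[:,2]>80)&(P[:,2]<115)]
for y in range(-31,40,3):
    k=A[abs(A[:,1]-y)<1.5]
    if len(k)>3: print(y,len(k),np.percentile(k[:,0],[1,50,99]).round(1),np.percentile(k[:,2],[2,50,98]).round(1))
E
```

```text
15.275 [551.4 -65.2 100.9] [ 0.731  0.683  0.    -0.   ] [-0.   0.1 -1.4] 7.172386646216319
-100 212 542.7 553.6 548.7 82.3 100.1 102.1
-90 194 545.9 553.9 549.9 98.1 100.2 101.6
-80 197 545.3 556.3 550.8 98.6 100.4 119.9
-70 363 546.0 556.8 551.5 98.5 101.2 120.0
-60 1473 527.0 583.7 552.1 80.1 100.5 120.0
-50 334 521.4 561.8 551.8 98.3 100.4 120.0
-40 281 549.4 557.3 553.4 98.6 100.3 102.2
-30 294 550.1 557.9 554.0 98.0 100.3 102.0
-20 157 550.6 558.3 554.7 97.8 100.4 101.8
tip y max [-20.04711249 -20.04143666 -20.03183927 -20.02491417 -20.01723849]
-31 140 [550.3 554.  557.7] [ 99.1 100.2 101.6]
-28 151 [550.4 554.  557.9] [ 99.  100.3 101.5]
-25 152 [550.7 554.5 558.1] [ 99.  100.2 101.6]
-22 150 [550.8 554.7 558.2] [ 99.2 100.4 101.4]
-19 166 [550.7 554.6 558.9] [ 98.3 100.4 101.5]
-16 172 [551.  555.1 559. ] [ 98.6 100.4 101.6]
-13 124 [551.2 555.4 566.9] [ 99.  100.5 107.6]
-10 520 [543.5 557.  567.7] [106.4 107.7 108.8]
-7 667 [543.5 556.5 567.8] [101.  107.6 109. ]
-4 584 [543.7 554.7 565.7] [ 99.5 105.8 108.3]
-1 511 [546.2 556.1 565.8] [104.3 105.7 107.1]
2 523 [546.5 556.1 565.9] [104.3 105.7 107. ]
5 533 [546.8 556.7 566.3] [104.3 105.6 106.9]
8 545 [546.9 556.8 566.6] [104.2 105.6 106.8]
11 566 [547.  557.  566.7] [104.2 105.6 107. ]
14 597 [547.3 557.5 577.8] [ 93.8 105.6 107. ]
17 801 [534.7 558.2 577.8] [ 83.5 105.4 106.9]
20 930 [534.4 555.7 577.9] [ 83.6 105.5 107.7]
23 933 [534.3 555.3 578. ] [ 84.1 105.6 107.6]
26 896 [534.3 554.5 577.9] [ 85.6 105.7 107.9]
29 911 [534.3 554.2 568. ] [ 86.7 105.7 107.9]
32 916 [534.3 554.5 568.1] [ 85.4 105.7 107.7]
35 971 [534.5 554.5 568.3] [ 86.5 105.7 107.7]
38 980 [534.6 554.8 568.7] [ 86.1 105.7 107.8]
```

View pics/m_w.png

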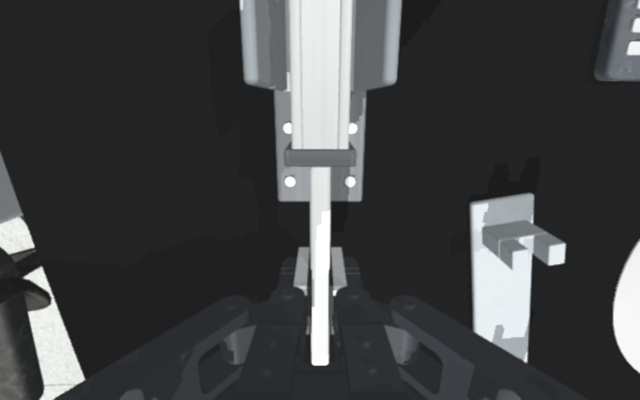

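Call:
drive_tool(
  rows=[
    [0, [0.5, 5, 0], 0],
    [0, [0.8, 8, 0], 0],
    [0, [0.9, 10, 0], 0],
    [0, [0.9, 10, 0], 0],
    [0, [0.9, 10, 0], 0],
  ],
)

```text
clock: 15.95
eef_pos: [552.2, -56.0, 100.9]
orientation: [0.731, 0.682, -0.0, 0.0]
wrist_force: [-0.0, 0.1, -2.1]
finger_gap: 7.2
```

```bash
python3 bs.py n 80 120|sed -n '1,2p;8,14p';  python3 - <<'E'
from h import *
q=viewer.camera("scene");cv2.imwrite("pics/n_s.png",cv2.resize(q["image"][160:270,280:410],None,fx=5,fy=5))
E
```

```text
15.95 [552.2 -56.  100.9] [ 0.731  0.682 -0.     0.   ] [-0.   0.1 -2.1] 7.158440929888454
-90 180 546.1 554.2 550.2 97.4 100.3 102.0
-30 281 550.3 558.2 554.2 98.0 100.3 101.7
-20 143 551.1 558.7 555.0 98.4 100.3 102.0
tip y max [-20.14659627 -20.14630092 -20.09323104 -20.0397271  -20.02801622]
```

View pics/n_w.png

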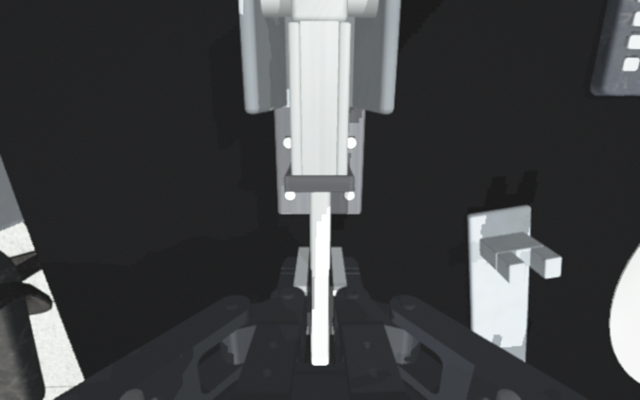

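Call:
drive_tool(
  rows=[
    [50, [0, 0, 0], 0],
    [50, [0, 0, 0], 0],
    [50, [0, 0, 0], 0],
    [50, [0, 0, 0], 0],
    [50, [0, 0, 30], 0],
    [50, [0, 0, 70], 0],
    [0, [-3, -40, 90], 0],
    [0, [-4, -66, 90], 0],
    [0, [-4, -66, 90], 0],
  ],
)

```text
clock: 17.18
eef_pos: [548.3, -123.5, 191.3]
orientation: [0.732, 0.682, 0.0, 0.0]
wrist_force: [0.0, -0.5, -0.6]
finger_gap: 0.2
```

```bash
python3 bs.py o 60 115;  python3 - <<'E'
from h import *
q=viewer.camera("scene");cv2.imwrite("pics/o_s.png",cv2.resize(q["image"][160:270,280:410],None,fx=5,fy=5))
E
```

```text
17.175 [ 548.3 -123.5  191.3] [0.732 0.682 0.    0.   ] [ 0.  -0.5 -0.6] 0.16010610488030075
-150 48 538.9 553.1 547.4 88.5 89.9 91.6
-140 164 538.0 554.4 546.5 87.4 90.7 92.6
-130 176 538.8 555.1 547.0 85.2 91.5 93.3
-120 183 539.4 555.7 547.7 81.5 92.0 93.6
-110 182 540.4 556.3 548.5 89.3 92.8 94.5
-100 205 541.3 557.3 549.2 76.2 93.3 95.8
-90 94 546.3 553.4 550.0 91.8 93.2 95.1
-80 107 547.0 554.8 550.8 91.8 93.7 95.0
-70 119 547.2 555.5 551.4 92.2 94.4 96.1
-60 123 548.0 556.2 552.1 92.3 95.1 97.1
-50 126 548.8 556.8 552.9 94.1 95.8 97.7
-40 133 549.6 557.5 553.6 94.1 96.5 98.3
-30 133 550.4 558.2 554.2 95.1 97.2 98.6
-20 68 551.2 558.6 554.9 96.3 97.9 99.3
tip y max [-20.22943954 -20.17985944 -20.15925582 -20.14534935 -20.03522138]
```

View pics/o_w.png

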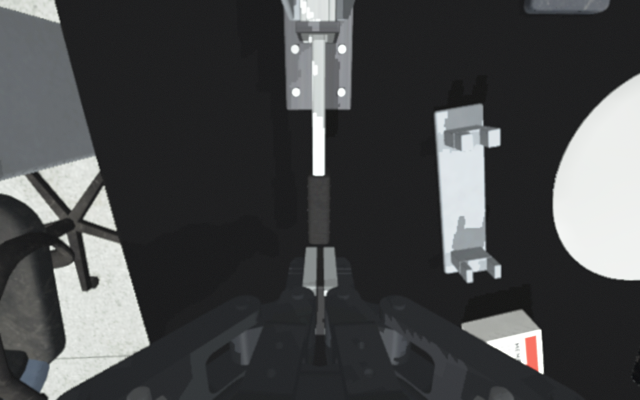

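View pics/o_s.png

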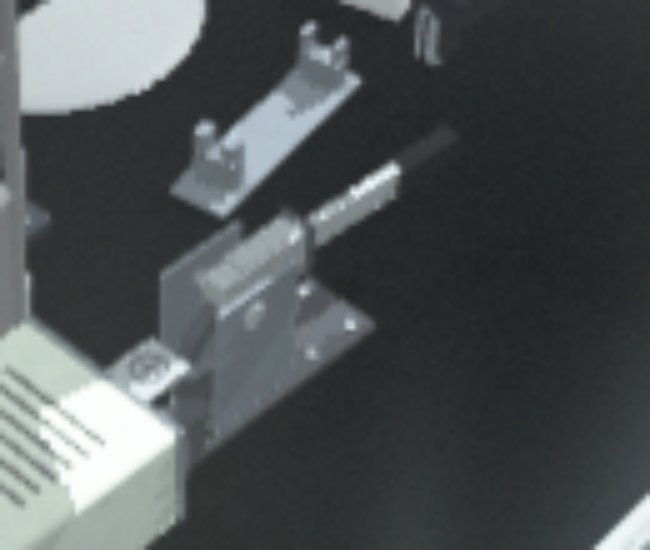

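Call:
drive_tool(
  rows=[
    [0, [-0.8, -8, -30], 0],
    [0, [-0.8, -8, -65], 0],
    [0, [-0.8, -8, -75], 0],
    [0, [-0.8, -8, -80], 0],
    [0, [-0.8, -7, -86], 0],
    [0, [-0.7, -6, -92], 0],
    [0, [-0.7, -6, -92], 0],
  ],
)

```text
clock: 18.15
eef_pos: [547.5, -127.8, 98.8]
orientation: [0.731, 0.682, -0.0, -0.0]
wrist_force: [-0.2, -1.3, -0.1]
finger_gap: -0.0
```

```bash
cat > fin.py <<'E'
from h import *
import sys
n=sys.argv[1]
s=read_state();print(s["clock"],s["eef_pos"].round(1),s["wrist_force"].round(1))
q=viewer.camera("scene");cv2.imwrite(f"pics/{n}_s.png",cv2.resize(q["image"][160:310,260:410],None,fx=4,fy=4))
p=viewer.camera("wrist");cv2.imwrite(f"pics/{n}_w.png",p["image"])
P,r,c=cloud(p)
A=P[(abs(P[:,0]-555)<5)&(P[:,1]<60)]
for y in range(-130,60,10):
    k=A[(abs(A[:,1]-y)<2)&(A[:,2]>20)]
    if len(k)>3: print(y,len(k),np.median(k[:,0]).round(1),np.median(k[:,2]).round(1),end=' | ')
P,r,c=cloud(q)
A=P[(abs(P[:,0]-565)<40)&(P[:,2]>85)&(P[:,1]>140)&(P[:,1]<300)]
print();print(np.polyfit(A[:,1],A[:,2],1),A[:,2].max())
A=P[(abs(P[:,0]-563)<15)&(P[:,2]>55)&(P[:,2]<100)&(P[:,1]>98)&(P[:,1]<130)];print("tongue z",np.median(A[:,2]),len(A))
E
python3 fin.py p
```

```text
18.15 [ 547.5 -127.8   98.8] [-0.2 -1.3 -0.1]
-130 42 550.7 121.3 | -120 1342 552.6 124.2 | -110 300 555.6 145.8 | -100 140 553.9 76.8 | -90 90 552.5 77.8 | -80 114 552.7 79.5 | -70 131 553.0 81.2 | -60 174 553.6 82.9 | -50 209 553.8 84.6 | -40 243 554.3 86.4 | -30 277 554.6 88.2 | -20 256 555.4 90.0 | 
[-6.20743002e-03  9.65552100e+01] 102.66789097192759
tongue z 70.73306649298905 94
```

View pics/p_w.png

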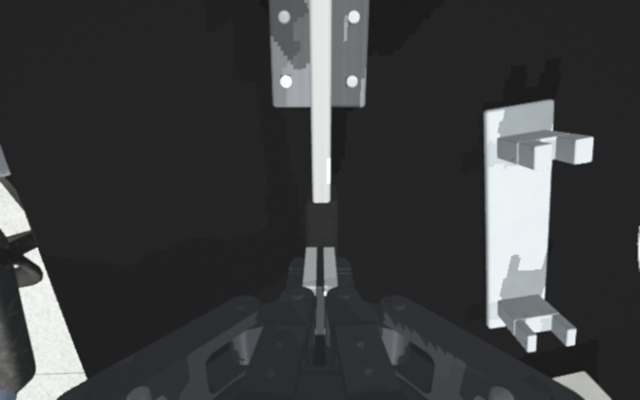

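View pics/p_s.png

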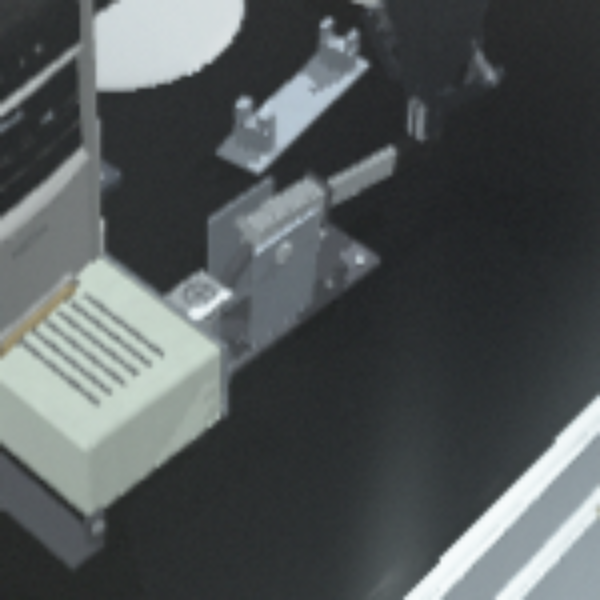

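Call:
drive_tool(
  rows=[
    [0, [0, 0.5, -5], 0],
    [0, [0.1, 1, -10], 0],
    [0, [0.2, 2, -15], 0],
    [0, [0.2, 3, -20], 0],
    [0, [0.3, 3.5, -25], 0],
    [0, [0.3, 4, -28], 0],
    [0, [0.3, 4, -28], 0],
    [0, [0.3, 4, -28], 0],
  ],
)

```text
clock: 19.25
eef_pos: [548.6, -123.7, 71.5]
orientation: [0.731, 0.682, 0.001, 0.0]
wrist_force: [0.3, 2.2, 5.5]
finger_gap: 0.0
```

```bash
python3 fin.py q
```

```text
19.25 [ 548.6 -123.7   71.5] [0.3 2.2 5.5]
-130 71 551.4 93.9 | -120 360 557.3 69.7 | -110 1597 557.2 123.6 | -100 145 554.4 51.7 | -90 210 555.9 51.4 | -80 123 553.0 57.7 | -70 154 553.3 61.0 | -60 203 553.8 64.6 | -50 253 554.1 67.9 | -40 290 554.5 71.4 | -30 356 555.1 75.0 | -20 344 555.5 78.2 | 
[-8.49481268e-02  1.19402713e+02] 111.31633546590996
tongue z 84.96545955051371 94
```

View pics/q_w.png

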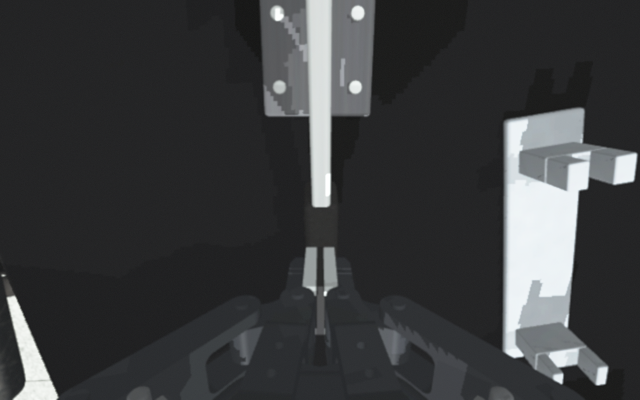

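View pics/q_s.png

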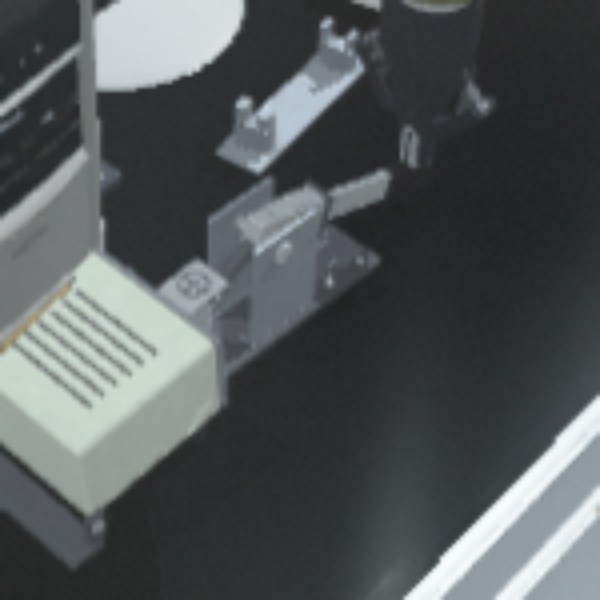

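Call:
drive_tool(
  rows=[
    [0, [0, 0.3, -1.5], 0],
    [0, [0, 0.5, -3], 0],
    [0, [0, 0.5, -3], 0],
    [0, [0, 0.5, -3], 0],
    [0, [0, 0.5, -3], 0],
  ],
)

```text
clock: 19.98
eef_pos: [548.7, -123.2, 68.7]
orientation: [0.731, 0.682, 0.001, 0.001]
wrist_force: [-0.2, 1.3, 6.2]
finger_gap: 0.4
```

```bash
python3 fin.py r
python3 - <<'E'
from h import *
p=viewer.camera("wrist")
P,r,c=cloud(p)
A=P[(P[:,2]>3)&(P[:,2]<13)&(abs(P[:,0]-553)<45)&(P[:,1]>-70)&(P[:,1]<0)]
print("plate z",np.median(A[:,2]),"rear y",np.percentile(A[:,1],1),np.linalg.lstsq(np.c_[A[:,:2]-A[:,:2].mean(0),np.ones(len(A))],A[:,2],rcond=None)[0])
for y in(-50,-40,-30,-20):
    k=A[abs(A[:,1]-y)<2]; e=np.percentile(k[:,0],[.5,99.5]) if len(k) else 0;print(y,np.mean(e))
E
```

```text
19.975 [ 548.7 -123.2   68.7] [-0.2  1.3  6.2]
-130 88 551.6 91.5 | -120 261 557.4 67.9 | -110 1141 557.1 120.4 | -100 138 554.5 48.8 | -90 214 556.0 49.9 | -80 125 553.1 55.4 | -70 158 553.3 59.0 | -60 205 553.6 62.5 | -50 251 554.0 66.2 | -40 297 554.6 69.8 | -30 360 555.2 73.6 | -20 374 555.6 77.0 | 
[-8.93005124e-02  1.20929215e+02] 113.13099748008787
tongue z 86.39078552565624 92
plate z 7.158586072411986 rear y -55.65407047229866 [-8.59130911e-04  6.08577494e-03  7.24284613e+00]
-50 552.2297816256873
-40 553.0230769598055
-30 554.0309539460081
-20 554.7055308914298
```

Call:
drive_tool(
  rows=[
    [0, [0, 0.2, -1], 0],
    [0, [0, 0.3, -2], 0],
    [0, [0, 0.3, -2], 0],
    [0, [0, 0.3, -2], 0],
    [0, [0, 0.3, -2], 0],
  ],
)

```text
clock: 20.75
eef_pos: [548.8, -122.9, 66.8]
orientation: [0.731, 0.682, 0.001, 0.001]
wrist_force: [-0.3, 2.9, 7.2]
finger_gap: -0.3
```

```bash
python3 fin.py s
python3 - <<'E'
from h import *
p=viewer.camera("wrist")
g=p["image"][:,314:328].mean((1,2));d=np.diff(g);k=np.argmin(np.where((np.arange(len(d))>150)&(np.arange(len(d))<245),d,0));print("boundary row",k,ray(p,k,320,50),ray(p,k,320,53))
E
```

```text
20.75 [ 548.8 -122.9   66.8] [-0.3  2.9  7.2]
-130 115 551.6 89.8 | -120 174 556.8 68.3 | -110 869 556.6 115.8 | -100 136 554.5 47.1 | -90 212 556.0 48.7 | -80 127 553.1 53.7 | -70 155 553.3 57.6 | -60 202 553.9 61.2 | -50 258 554.0 64.8 | -40 304 554.6 68.7 | -30 371 555.1 72.6 | -20 374 555.5 76.2 | 
[-9.33763690e-02  1.22161679e+02] 112.57664111001823
tongue z 86.56588352818828 99
boundary row 206 [551.4604678  -91.12064926  50.        ] [551.52378795 -90.11902301  53.        ]
```

View pics/s_w.png

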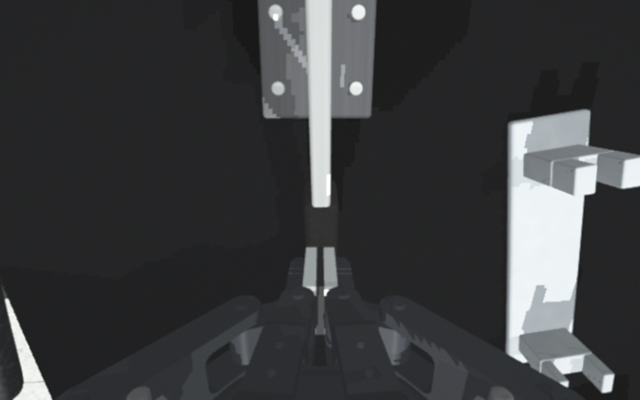

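View pics/s_s.png

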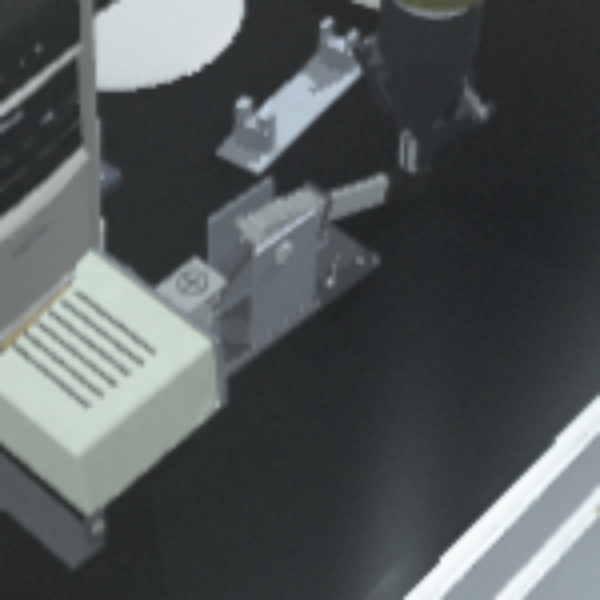

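Run:
```python
from h import *
s=read_state();print(s["wrist_force"],abs(s["joint_velocities"]).max())
print(manip.hand_in())
```

```text
[0.03632807 1.76702013 6.53107788] 0.0016545779892974655
the job is handed in; nothing more can be done
None
```

I carried out the whole task and handed it in with the gripper still holding the handle down. The hand-in gives no verdict.

- **Jack:** I set it flat with its saddle within about 1 mm of the pad axis and its socket pointing straight away from the module, then let it go.
- **Bar:** I took it from its rest and slid it on edge about 53 mm into the socket, with almost no resistance. I stopped just short of the 55 mm bottom, inside the 40–60 mm window. After release it sagged about 0.07 rad within the socket's play.
- **Lift:** I pressed the rubber sleeve down with closed fingers.

**Last checks**

| Check | Result |
|---|---|
| Pad lift | about 16 mm |
| Module tilt | about 0.09 rad |
| Rocker angle (estimated from lift and bar slope) | about 0.27–0.28 rad |
| Push on the handle | about 6.5–7 N |
| Blade in socket | still about 53 mm |
| Saddle to pad axis (calculated; raised pad swings back) | about 4 mm |
| Jack base plate | flat and not shifted |
| Arm | at rest |

No check failed. I did not see a clear rise in force at the jack's end stop, so "fully down" rests on the measured lift. I kept clear of the tape roll, calculator and beaker but did not measure their positions again at the end.

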